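Close the sample cell with its bayonet cap

ROBOT

A 6-joint arm with a two-finger parallel gripper is mounted at the origin on a cart in front of the work surface, level with it; the furniture and walls round the work are solid. World frame = base frame: x ahead of the robot, y to its left, z up, the work surface at z = 0. Lengths are in m, angles in rad, forces in N, time in s.
With the tool pointing down it reaches from about 0.375 to 0.925 m from the base axis. Payload 5.7 kg.
Tool frame: the origin (TCP) lies on the centre line of the jaws, within the pads' length; the fingertips stand 11 mm ahead of it and the grasp point (between the pads) lies 8 mm behind it; x points along the fingers, y is the direction in which the jaws open and shut, and the axes are right-handed (so a half turn about x gives the same grasp; the last joint's range is limited). The gripper opens to 85 mm and grips with 20 to 120 N. Pads are 22 mm wide; open, the fingers measure 114 mm over their backs; the gripper's body (76 mm by 85 mm) begins 54 mm behind the grasp point. The pads swing forward as they close: fully open they stand 13 mm farther back than shut.
Start: joints at [-1.402, 0.359, 1.51, -0, 1.272, -0.115], TCP at [0.168, -0.576, 0.242] pointing down, gripper open.
Joint ranges: [-2.97, 2.97], [-1.01, 2.36], [0.21, 2.38], [-0.96, 4.11], [0.2, 2.71], [-2.98, 2.98]. Speed limits (rad/s): [2.39, 2.39, 3.14, 3.14, 3.14, 3.14].

INTERFACE

Orientations are given as [roll, pitch, yaw] about the fixed x, y, z axes, in that order (R = Rz(yaw) Ry(pitch) Rx(roll)).
In Python, from cell import bot gives the robot as it stands.
- The arm moves only by the tool jog_arm, never from a script. Its argument "commands" is one flat list of numbers, 6 for each row, row after row: the shift along the tool's x, y, z in cm, then the turn, a rotation vector about the tool's x, y, z in rad. A call has 1 to 20 rows; each row shifts and turns the commanded pose from where the row before left it, along the tool's axes as they then stand; what a row does not reach is not made up. A row lasts 1/12 s, in which the tool goes at most 41.7 mm and 7.16 degrees, less where a joint would pass 70% of its speed; a pose out of reach is approached as far as the arm can. A call with a gripper value outside its range is refused whole. "claw" is the gripper's target within -1 to 1 (shut at 1, half-way at 0, fully open at -1), set as the call begins (left out, the last holds). The fingers move at their own pace and stop on an object; "force" is the grip in N (left out, the last holds). Time passes only in rows, so rows that do not move let the fingers close. It gives the time, the measured TCP pose, the force and the opening at its end, in the units of the state.
- bot.sense(): the state, without advancing time (a new reading comes with each control period).
- bot.read_camera(name): name is "side" or "top" or "wrist"; returns (picture, depth): 384x512x3 uint8, red, green, blue; 384x512 float32, m along the optical axis (not along the pixel's ray), 0 where there is no reading.
- bot.calibration(name): a dict with "vertical_fov" (degrees; the focal length in pixels is half the picture's height over the tangent of half this angle, whatever the lens; pixels are square), "cx", "cy" (the principal point, pixels), "distortion" ([k1, k2, p1, p2, k3] as OpenCV has them; the pictures are not rectified), "extrinsics" (4x4, takes a point from world to camera coordinates). Camera axes: x right, y down, z forward; pixel columns grow to the right and rows downward; lengths in m; the calibration is good to about 2 mm. A picture is of the moment at which its call begins: read the wrist's pose just before it. calibration takes no time and is no camera call; for the wrist camera it gives the pose at the moment of the call.
- bot.job_done(): hands the job in, once; it reports no verdict.
The state is a dict: "clock": time; "joints": joint angles; "joint_vel": joint speeds; "joint_efforts": joint torques, N m; "position": TCP position; "ee_rot": TCP orientation; "contact_force": force on the tool from outside, world axes, zero at the start; "ft_torque": the same for the moment, N m; "opening": finger opening in m.
Only numpy, scipy, OpenCV 4.12 (cv2) and the standard library are available. Lean on these libraries where they do the work, as an engineer would, in place of code of your own. Each camera call takes 0.05 s, during which the arm holds its last target.

TASK

Close the spring-loaded sample cell with its black bayonet cap: fit the cap's two lugs into the two slots of the cell's mouth, push it down against the spring and twist it clockwise (seen from above) about a quarter turn until it clicks up into its locked position and stays there when you let go. Work gently, feeling for the slots rather than forcing the lugs against the rim (more than about 80 N would damage them), and leave the other things on the bench where they are.

Things in the scene. Friction and masses are not known exactly. Their poses are not given: they have to be found in the camera images.
- cap_center (a point): The bayonet cap: black plastic, loose, standing upright, 56 mm high, about 0.13 kg, z up, same after half a turn. Point on its axis, 28 mm above its underside. Parts from below: plug with two lugs (see cap_lugs), knurled collar 60 mm across at 20 to 27 mm height, grip bar on top (see cap_grip).
- cap_grip (a point): Middle of the cap's straight grip bar, on the cap's axis, 46 mm above its underside. The bar is 44 mm long along the cap's x, 16 mm thick along y, with upright flats from 27 to 56 mm above the underside: pinch it across the flats from above; the collar below it stands out to 30 mm radius. The bar points along the line of the lugs.
- cap_lugs (a point): Centre of the cap's underside. The plug above it is 36 mm in diameter and 20 mm high. At its foot two opposite lugs stick out along the cap's +x and -x: 6 mm high, 26 degrees wide, reaching 28.5 mm from the axis.
- cell: The sample cell: a steel foot plate 100 x 100 x 8 mm, fixed on the glass cover of the bench, with a round knurled aluminium socket, 83 mm across, its rim 32 mm above the cell's underside. Origin: centre of the plate's underside, axes along its edges, z up. The socket is clamped at an UNMEASURED angle: its two opposite lug slots lie along the plate's y, give or take up to 45 degrees; find them by feel or by eye.
- cell_mouth (a point): Centre of the cell's mouth at rim height, 32 mm above the cell's underside (axes as the plate's, not the slots'). Round opening 43 mm across with two opposite slots, 34 degrees wide, out to 32 mm radius, so the lugs have 4 degrees of play each way. A sprung round stage stands 2 mm below the rim; the cap presses it down at 0.6 N per mm. Cap's underside is at 32 mm when its lugs rest on the rim.
- cell_track (a point): On the cell's axis, 16 mm above the cell's underside: a good height of the cap's underside for twisting. Below 18 mm its lugs clear the ridges under the rim; the hard floor is at 14.5 mm; the spring pushes back about 9 N there. The lugs turn clockwise only, seen from above; anticlockwise is blocked just past the slot. Let go unturned, the cap springs back up to about 28 mm.
- cell_lock (a point): On the cell's axis, 22 mm above the cell's underside: height of the cap's underside when locked. 80 degrees clockwise from the slots, notches under the rim (5 degrees of play each way, then a hard stop at 85 degrees) let the lugs rise from the track to this height, where the spring holds them up against the rim.
- vial_center (a point): Bystander: amber screw vial with a blue cap, 30 mm diameter, 66 mm high, standing; point half-way up.
- small_beaker_center (a point): Bystander: small clear beaker, 45 mm diameter, 58 mm high, standing; point half-way up.
- weight_center (a point): Bystander: brass laboratory weight with a knob, 24 mm diameter, 35 mm high, standing; point half-way up.
- timer_center (a point): Bystander: small white bench timer, 62 x 58 x 15 mm, lying flat; point half-way up.
- tweezers_center (a point): Bystander: steel tweezers, 126 x 19 x 10 mm, lying flat; point half-way up.

How it is judged:
On the way:
1. the cap is pushed down into the cell, its lugs through the slots and below the ridges (z of cap_center in the frame of cell below 0.0465 m and horizontal distance between cap_center and cell_mouth below 0.005 m), for 0.1 s.
At the end, for the whole second after the job is handed in: The cap is upright (within 4 degrees) and centred on the cell (within 5 mm), at its locked height (underside 20 to 24 mm above the cell's underside, held up by the spring in the notches), at rest and let go (z of cap_center in the frame of cell between 0.048 and 0.052 m and horizontal distance between cap_center and cell_mouth below 0.005 m and angle between cap_center's own z axis and vertical below 0.07 rad and linear speed of cap below 0.01 m/s); the robot touches nothing.
It fails at once if the cap is forced against the cell with more than 80 N (contact force between cap and cell above 80 N).
It fails at once if a bystander is moved by more than 30 mm (distance of any of vial_center, small_beaker_center, weight_center, timer_center, tweezers_center from where it was at the start of the episode above 0.03 m).
It also fails if it takes over 72 s, if anything falls off the work surface, if the arm or the gripper's body presses on something with over 40 N, if the wrist force passes 120 N, or if a joint passes its speed limit or range.

## Working session

There is one attempt and no reset: what is moved stays moved. The work goes in short steps, Python scripts to look and compute and a tool call to move; the robot and the scene stay as the last step left them, time stands still between calls to the robot, and variables do not carry over. Pictures are saved under pics/ and viewed, and the job is handed in when it is done.

Besides the shell and the picture viewer there is one more tool, called after "Call:" as name(argument=value, ...) on one line, values as JSON. jog_arm: Moves the arm, as the interface text tells. Its arguments: {"type":"object","properties":{"commands":{"type":"array"},"claw":{"type":"number"},"force":{"type":"number"}},"required":["commands"]}

```bash
ls; mkdir -p pics; python3 - <<'E'
from cell import bot
import cv2,numpy as np
print(bot.sense())
for n in ["top","side","wrist"]:
    c=bot.calibration(n); p,d=bot.read_camera(n)
    print(n,c)
    cv2.imwrite(f"pics/{n}0.png",p[:,:,::-1]); np.savez(f"pics/{n}0.npz",p=p,d=d,E=c['extrinsics'])
E
```

```text
pics
{'clock': 0.0, 'joints': array([-1.40210346e+00,  3.59548454e-01,  1.51146302e+00, -2.02527452e-05,
        1.27252865e+00, -1.15109992e-01]), 'joint_vel': array([-0.00073721, -0.00084243, -0.00092085,  0.00010377,  0.00012161,
       -0.00087959]), 'joint_efforts': array([ 5.51181074e-04, -5.27619052e+01, -2.78617001e+01,  5.06473771e-05,
        1.33512961e-02, -1.30475172e-05]), 'position': array([ 0.16786869, -0.57532051,  0.24141609]), 'ee_rot': array([-1.67597223,  1.56884877,  1.74942925]), 'contact_force': array([-0.08487165,  0.65585982,  0.55389978]), 'ft_torque': array([-0.00520615,  0.00685408,  0.01928493]), 'opening': 0.08524488824692791}
top {'vertical_fov': 46.264211179173074, 'cx': 258.06137292600425, 'cy': 191.96654448440813, 'distortion': array([-0.10578609,  0.        ,  0.        ,  0.        ,  0.        ]), 'extrinsics': array([[-3.67815448e-03, -9.99992926e-01,  7.87417531e-04,
        -1.83939663e-01],
       [-9.96413539e-01,  3.59841964e-03, -8.45405847e-02,
         5.47924627e-01],
       [ 8.45371532e-02, -1.09554682e-03, -9.96419726e-01,
         8
[... 274 characters left out ...]
]), 'extrinsics': array([[ 0.96570035, -0.25962861,  0.0039764 , -0.59138388],
       [-0.11249463, -0.43213283, -0.89476599,  0.04573797],
       [ 0.23402519,  0.86362851, -0.44651765,  1.01975671],
       [ 0.        ,  0.        ,  0.        ,  1.        ]])}
wrist {'vertical_fov': 58.13299925567479, 'cx': 254.71143528990152, 'cy': 194.75158105205256, 'distortion': array([0.00204185, 0.        , 0.        , 0.        , 0.        ]), 'extrinsics': array([[ 0.28094538, -0.95972141, -0.00212223, -0.59886187],
       [-0.92503347, -0.27137879,  0.26583195, -0.03473327],
       [-0.25570054, -0.07272112, -0.96401705,  0.37860359],
       [ 0.        ,  0.        ,  0.        ,  1.        ]])}
```

View pics/top0.png

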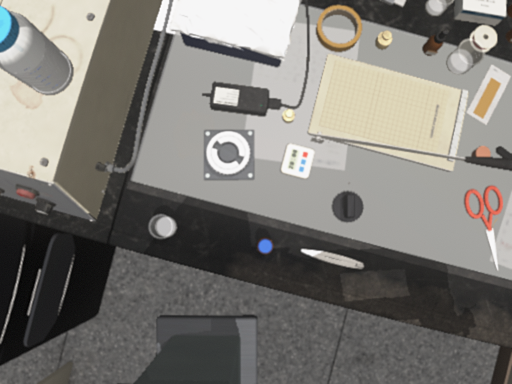

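View pics/side0.png

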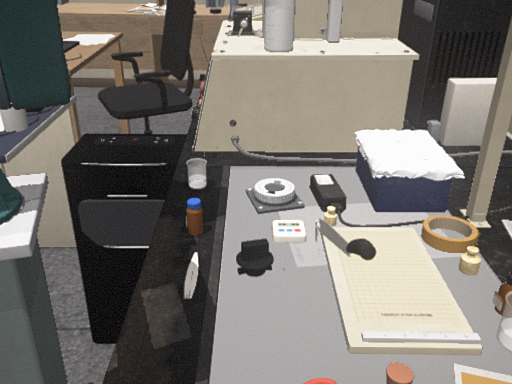

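View pics/wrist0.png

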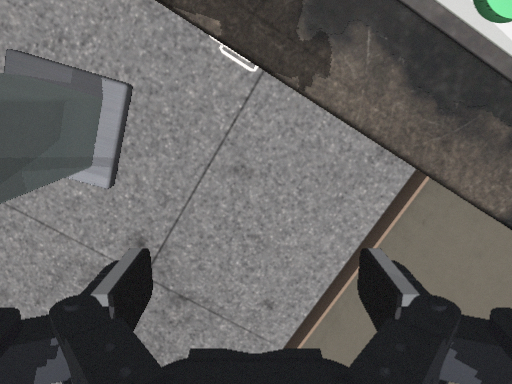

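The top picture shows the cell at about (229,154), the cap at (348,206) with its bar nearly vertical in the picture, the vial at (265,246), the beaker at (162,227), the tweezers at (332,258) and the timer at (297,161). I'll enlarge the cell and the cap.

```bash
cat > h.py <<'E'
import numpy as np,cv2
from cell import bot
def K(n):
    c=bot.calibration(n); f=192/np.tan(np.radians(c['vertical_fov']/2))
    return np.array([[f,0,c['cx']],[0,f,c['cy']],[0,0,1]]),np.array(c['distortion']),np.array(c['extrinsics'])
def ray(n,uv,z,k=None):
    k_,D,E=k or K(n)
    q=cv2.undistortPoints(np.array(uv,float).reshape(-1,1,2),k_,D).reshape(-1,2)
    R=E[:3,:3];t=E[:3,3];C=-R.T@t
    d=np.c_[q,np.ones(len(q))]@R
    return C+d*((z-C[2])/d[:,2])[:,None]
def crop(src,dst,u,v,w,h,s):
    im=cv2.imread(src)[v:v+h,u:u+w]; cv2.imwrite(dst,cv2.resize(im,None,fx=s,fy=s,interpolation=cv2.INTER_CUBIC))
E
python3 - <<'E'
from h import *
crop("pics/top0.png","pics/c1.png",195,120,70,70,8)
crop("pics/top0.png","pics/c2.png",318,176,60,60,8)
for n,uv,z in [("platecorners",[(204.5,129.5),(254,130),(254,180),(204.5,180)],.008),("cell",[(228.5,153)],.032),("cap",[(348,206)],.05)]:
    print(n,ray("top",uv,z).round(4).tolist())
d=np.load("pics/top0.npz")['d'];print(d[150:157:2,222:236:2]); 
E
```

```text
platecorners [[0.6749, -0.0788, 0.008], [0.6733, -0.1783, 0.008], [0.5724, -0.178, 0.008], [0.5728, -0.0797, 0.008]]
cell [[0.6227, -0.1288, 0.032]]
cap [[0.5178, -0.3557, 0.05]]
[[0.8655667  0.86965305 0.8660064  0.8678125  0.8653588  0.86792433
  0.8670338 ]
 [0.8669907  0.8649047  0.86518097 0.86485904 0.8677225  0.86512023
  0.86709183]
 [0.86609405 0.8650709  0.8631262  0.86815387 0.86799663 0.86415666
  0.8666947 ]
 [0.86375135 0.86587834 0.86577606 0.86427945 0.8654912  0.8643586
  0.86563396]]
```

View pics/c1.png

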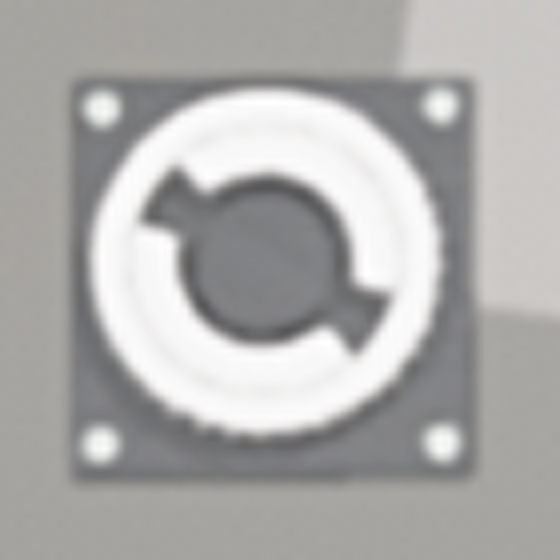

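View pics/c2.png

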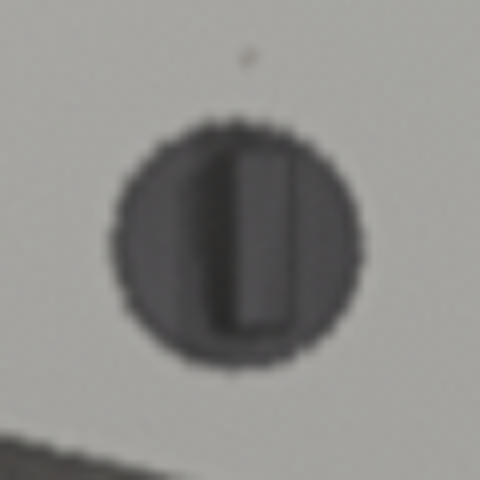

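The slots show clearly: their outer corners in the enlarged crop are (180,167), (143,220) and (388,292), (360,353). The bar top is at (237–293,150–325) in its crop. I'll turn these into poses.

```bash
python3 - <<'E'
from h import *
from scipy.spatial.transform import Rotation as Rn
def px(pts,u0,v0,s=8): return (np.array(pts,float)+.5)/s-.5+[u0,v0]
S=ray("top",px([(180,167),(143,220),(388,292),(360,353)],195,120),.032); print(S.round(4))
a=S[:2].mean(0);b=S[2:].mean(0);print("mid",(a+b)/2,"ang",np.degrees(np.arctan2(*(a-b)[[1,0]])))
print("socket", ray("top",px([(265,262)],195,120),.028))
P=ray("top",px([(75,79),(474,79),(474,478),(73,478)],195,120),.008);print(P.round(4),P.mean(0), np.degrees(np.arctan2(*(P[0]-P[3])[[1,0]])))
B=ray("top",px([(237,148),(294,148),(294,324),(240,328)],318,176),.056);print(B.round(4),B.mean(0))
print("collar",ray("top",px([(237,244)],318,176),.025))
# depth point heights
k,D,E=K("top");z=np.load("pics/top0.npz")['d']
def h(u,v):
    pts=[]
    for du in range(-1,2):
        for dv in range(-1,2):
            q=cv2.undistortPoints(np.array([[[u+du,v+dv]]],float),k,D)[0,0];p=np.r_[q,1]*z[v+dv,u+du];pts.append(E[:3,:3].T@(p-E[:3,3]))
    return np.median(pts,0).round(4)
for n,u,v in [("bench",200,120),("bench",300,200),("plate",207,176),("rim",212,160),("rim2",240,140),("stage",228,153),("bartop",351,206),("collar",335,207),("bench",380,215)]: print(n,h(u,v))
s=bot.sense();R=Rn.from_euler('xyz',s['ee_rot']).as_matrix();print(R.round(3)); print("toolx,y,z yaw y:",np.degrees(np.arctan2(R[1,1],R[0,1])))
E
```

```text
[[ 0.6476 -0.1064  0.032 ]
 [ 0.6345 -0.0975  0.032 ]
 [ 0.6165 -0.1571  0.032 ]
 [ 0.6016 -0.1503  0.032 ]]
mid [ 0.625049   -0.12781931  0.032     ] ang 58.28495219143719
socket [[ 0.62471476 -0.12695035  0.028     ]]
[[ 0.675  -0.0776  0.008 ]
 [ 0.6745 -0.1779  0.008 ]
 [ 0.5738 -0.1776  0.008 ]
 [ 0.5742 -0.078   0.008 ]] [ 0.62437073 -0.12779524  0.008     ] 0.21331213420579656
[[ 0.5399 -0.3534  0.056 ]
 [ 0.5399 -0.3669  0.056 ]
 [ 0.4985 -0.366   0.056 ]
 [ 0.4977 -0.3533  0.056 ]] [ 0.51899328 -0.35987918  0.056     ]
collar [[ 0.51897265 -0.3591237   0.025     ]]
bench [ 0.6946 -0.0694  0.0075]
bench [ 0.5324 -0.2689  0.0072]
plate [ 0.5796 -0.0856  0.0177]
rim [ 0.6077 -0.0977  0.0402]
rim2 [ 0.647  -0.1514  0.0391]
stage [ 0.622  -0.1281  0.0366]
bartop [ 0.517  -0.3586  0.0633]
collar [ 0.5167 -0.3332  0.0357]
bench [ 0.5017 -0.4279  0.0071]
[[-0.     0.28  -0.96 ]
 [ 0.002 -0.96  -0.28 ]
 [-1.    -0.002 -0.   ]]
toolx,y,z yaw y: -73.73974365882941
```

Call:
jog_arm(commands=[0,-0.9,-3.31,0,0,0,0,-0.9,-3.31,0,0,0,0,-0.9,-3.31,0,0,0,0,-0.9,-3.31,0,0,0,0,-0.9,-3.31,0,0,0,0,-0.9,-3.31,0,0,0,0,-0.9,-3.31,0,0,0,0,-0.9,-3.31,0,0,0,0,-0.9,-3.31,0,0,0,0,-0.9,-3.31,0,0,0,0,-0.9,-3.31,0,0,0,0,-0.9,-3.31,0,0,0,1.5,0,0,0.095,0,0,1.5,0,0,0.095,0,0,1.5,0,0,0.095,0,0,0,0,0,0,0,0,0,0,0,0,0,0], claw=-1, force=60)

```text
clock: 1.57
position: [0.5184, -0.3604, 0.1963]
ee_rot: [-0.743, 1.568, 2.401]
contact_force: [-0.5, 0.1, 0.1]
opening: 0.0856
```

```bash
python3 - <<'E'
from h import *
from scipy.spatial.transform import Rotation as Rn
s=bot.sense();R=Rn.from_euler('xyz',s['ee_rot']).as_matrix();print(R.round(4),s['position'],s['joints'],s['contact_force'])
k=K("wrist");p,d=bot.read_camera("wrist");cv2.imwrite("pics/w1.png",p[:,:,::-1]);np.savez("pics/w1.npz",d=d,E=k[2],k=k[0],D=k[1])
E=k[2];
def h(u,v):
    q=cv2.undistortPoints(np.array([[[u,v]]],float),k[0],k[1])[0,0];p=np.r_[q,1]*np.median(d[v-2:v+3,u-2:u+3]);return (E[:3,:3].T@(p-E[:3,3])).round(4)
for u,v in [(50,50),(256,60),(450,50),(256,200),(100,200)]: print(u,v,h(u,v))
E
```

```text
[[-0.0021  0.0017 -1.    ]
 [ 0.0019 -1.     -0.0017]
 [-1.     -0.0019  0.0021]] [ 0.51841202 -0.3604173   0.19631091] [-7.16900727e-01  4.46278752e-01  1.48994826e+00  7.19667802e-05
  1.20817752e+00  8.52153817e-01] [-0.51004104  0.08457632  0.12198331]
50 50 [ 0.6262 -0.183   0.0072]
256 60 [ 0.6187 -0.3607  0.007 ]
450 50 [ 0.6117 -0.4643  0.1284]
256 200 [ 0.5084 -0.361   0.063 ]
100 200 [ 0.4915 -0.2103  0.0073]
```

View pics/w1.png

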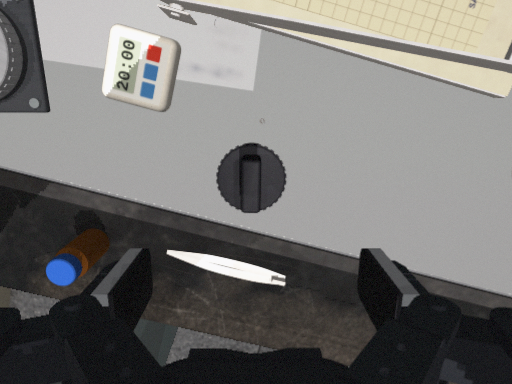

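The wrist picture shows the cap at (251,178) with its bar upright (x 241–261, y 153–212). The depth puts the bench glass at z≈7 mm. A dark rod at the upper right reads as raised, so I'll check it along with the cap's centre.

```bash
python3 - <<'E'
from h import *
f=np.load("pics/w1.npz");d=f['d'];k=(f['k'],f['D'],f['E']);E=k[2]
def h(u,v,d=d,k=k,r=1):
    E=k[2];q=cv2.undistortPoints(np.array([[[u,v]]],float),k[0],k[1])[0,0];p=np.r_[q,1]*np.median(d[v-r:v+r+1,u-r:u+r+1]);return (E[:3,:3].T@(p-E[:3,3])).round(3)
for u,v in [(180,12),(250,17),(300,24),(350,32),(400,45),(450,50),(500,65),(470,57)]: print(u,v,h(u,v))
t=np.load("pics/top0.npz")['d'];kt=K("top")
for u,v in [(320,138),(350,142),(380,147),(420,152),(450,155),(470,157),(490,158),(505,158)]: print("top",u,v,h(u,v,t,kt))
crop("pics/w1.png","pics/w1c.png",205,135,95,90,6)
E
```

```text
180 12 [ 0.647 -0.305  0.049]
250 17 [ 0.639 -0.357  0.071]
300 24 [ 0.631 -0.388  0.093]
350 32 [ 0.624 -0.415  0.108]
400 45 [ 0.616 -0.443  0.113]
450 50 [ 0.612 -0.464  0.129]
500 65 [ 0.604 -0.49   0.132]
470 57 [ 0.608 -0.474  0.13 ]
top 320 138 [ 0.649 -0.305  0.044]
top 350 142 [ 0.638 -0.36   0.061]
top 380 147 [ 0.624 -0.41   0.085]
top 420 152 [ 0.609 -0.472  0.122]
top 450 155 [ 0.599 -0.514  0.149]
top 470 157 [ 0.593 -0.543  0.164]
top 490 158 [ 0.588 -0.568  0.185]
top 505 158 [ 0.588 -0.591  0.19 ]
```

View pics/w1c.png

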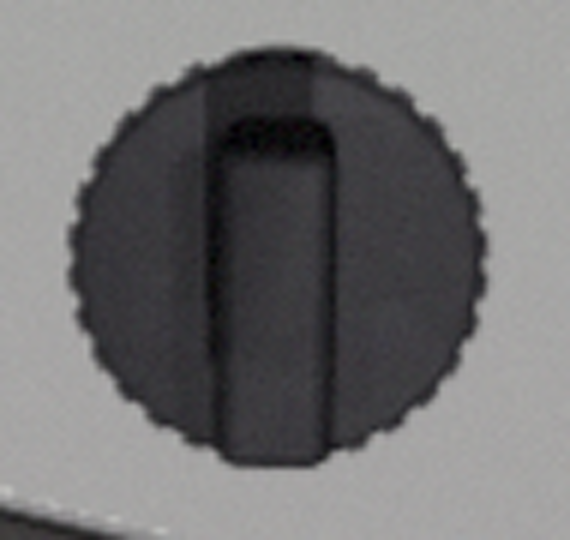

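```bash
python3 - <<'E'
from h import *
f=np.load("pics/w1.npz");k=(f['k'],f['D'],f['E']);E=k[2]
print("cam",-E[:3,:3].T@E[:3,3])
def px(p): return (np.array(p,float)+.5)/6-.5+[205,135]
print("collar L R T",ray("w",px([(72,255),(486,255),(279,48)]),.034,k).round(4))
print("bar far/near, ",ray("w",px([(276,118),(276,157),(276,465),(218,300),(333,300)]),.063,k).round(4))
print("bar long edges",ray("w",px([(221,450),(221,170),(332,170),(331,450)]),.063,k).round(4))
# top cam redo with bench 7mm
q=lambda p,u0,v0:(np.array(p,float)+.5)/8-.5+[u0,v0]
print("top bar",ray("top",q([(237,148),(294,148),(294,324),(240,328)],318,176),.063).mean(0),"collar",ray("top",q([(237,244)],318,176),.032))
S=ray("top",q([(180,167),(143,220),(388,292),(360,353)],195,120),.039);print("cell",S.mean(0), ray("top",q([(75,79),(474,79),(474,478),(73,478)],195,120),.015).mean(0),ray("top",q([(265,262)],195,120),.035))
E
```

```text
cam [ 0.58637417 -0.36037497  0.32758822]
collar L R T [[ 0.5205 -0.3268  0.034 ]
 [ 0.5207 -0.3868  0.034 ]
 [ 0.5505 -0.3568  0.034 ]]
bar far/near,  [[ 0.5451 -0.3567  0.063 ]
 [ 0.54   -0.3567  0.063 ]
 [ 0.4982 -0.3567  0.063 ]
 [ 0.521  -0.3491  0.063 ]
 [ 0.5211 -0.3642  0.063 ]]
bar long edges [[ 0.5003 -0.3493  0.063 ]
 [ 0.5383 -0.3496  0.063 ]
 [ 0.5384 -0.364   0.063 ]
 [ 0.5004 -0.3641  0.063 ]]
top bar [ 0.51861219 -0.3584185   0.063     ] collar [[ 0.51860532 -0.35772119  0.032     ]]
cell [ 0.62381746 -0.12828338  0.039     ] [ 0.6231779  -0.12824694  0.015     ] [[ 0.62349161 -0.1274193   0.035     ]]
```

Call:
jog_arm(commands=[2.5,-0.32,-0.11,0,0,0,2.5,0,0,0,0,0,2.5,0,0,0,0,0,2.5,0,0,0,0,0,2.5,0,0,0,0,0,1.5,0,0,0,0,0,0.7,0,0,0,0,0,0,0,0,0,0,0,0,0,0,0,0,0])

```text
clock: 2.37
position: [0.5208, -0.3587, 0.0513]
ee_rot: [2.473, 1.569, -0.669]
contact_force: [-0.0, 0.6, 0.6]
opening: 0.0854
```

Call:
jog_arm(commands=[0,0,0,0,0,0,0,0,0,0,0,0,0,0,0,0,0,0,0,0,0,0,0,0,0,0,0,0,0,0,0,0,0,0,0,0,0,0,0,0,0,0,0,0,0,0,0,0,0,0,0,0,0,0,0,0,0,0,0,0], claw=1, force=60)

```text
clock: 3.2
position: [0.5203, -0.3579, 0.0505]
ee_rot: [-2.956, 1.571, 0.185]
contact_force: [0.1, 1.3, 4.6]
opening: 0.0149
```

Call:
jog_arm(commands=[-2.5,0,0,0,0,0,-2.5,0,0,0,0,0,-2.5,0,0,0,0,0,-2.5,0,0,0,0,0,0,-2.3,-1.03,0,0,0,0,-2.3,-1.03,0,0,0,0,-2.3,-1.03,0,0,0,0,-2.3,-1.03,0,0,0,0,-2.3,-1.03,0,0,0,0,-2.3,-1.03,0,0,0,0,-2.3,-1.03,0,0,0,0,-2.3,-1.03,0,0,0,0,-2.3,-1.03,0,0,0,0,-2.3,-1.03,0,0,0])

```text
clock: 4.37
position: [0.6234, -0.1267, 0.1497]
ee_rot: [-0.244, 1.57, 2.897]
contact_force: [-0.2, 0.6, -0.8]
opening: 0.0147
```

Call:
jog_arm(commands=[0,0,0,-0.113,0,0,0,0,0,-0.113,0,0,0,0,0,-0.113,0,0,0,0,0,-0.113,0,0,0,0,0,-0.113,0,0,0,0,0,-0.113,0,0,0,0,0,-0.113,0,0,0,0,0,-0.113,0,0,0,0,0,-0.113,0,0,0,0,0,0,0,0,0,0,0,0,0,0])

```text
clock: 5.28
position: [0.6231, -0.1279, 0.1498]
ee_rot: [-1.371, 1.57, 2.783]
contact_force: [0.1, 0.1, -1.1]
opening: 0.0147
```

```bash
python3 - <<'E'
from h import *
from scipy.spatial.transform import Rotation as Rn
s=bot.sense();R=Rn.from_euler('xyz',s['ee_rot']).as_matrix();print(R.round(4),s['position'],s['joints'],s['contact_force'],s['ft_torque'])
print("yaw y",np.degrees(np.arctan2(R[1,1],R[0,1])))
k=K("wrist");p,d=bot.read_camera("wrist");cv2.imwrite("pics/w2.png",p[:,:,::-1]);np.savez("pics/w2.npz",d=d,E=k[2],k=k[0],D=k[1])
for n in["side","top"]:
  p,d=bot.read_camera(n);cv2.imwrite(f"pics/{n}2.png",p[:,:,::-1])
crop("pics/side2.png","pics/side2c.png",190,80,160,140,5)
E
```

```text
[[-9.000e-04  8.481e-01 -5.298e-01]
 [ 3.000e-04 -5.298e-01 -8.481e-01]
 [-1.000e+00 -9.000e-04  2.000e-04]] [ 0.62311295 -0.12792017  0.14980366] [-3.11031771e-01  4.99359860e-01  1.52684481e+00  4.86378777e-05
  1.11629796e+00  2.47280540e-01] [ 0.08400464  0.11574155 -1.07017987] [-0.02053557  0.02547757  0.0289221 ]
yaw y -31.990168246880632
```

View pics/w2.png

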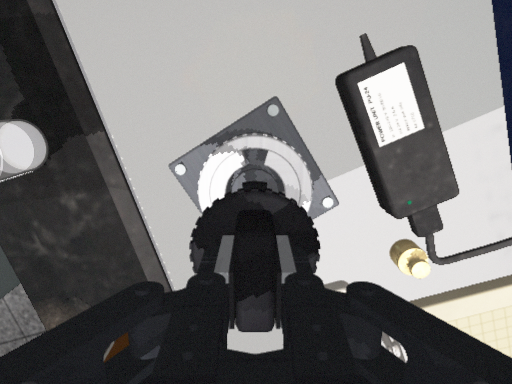

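View pics/side2c.png

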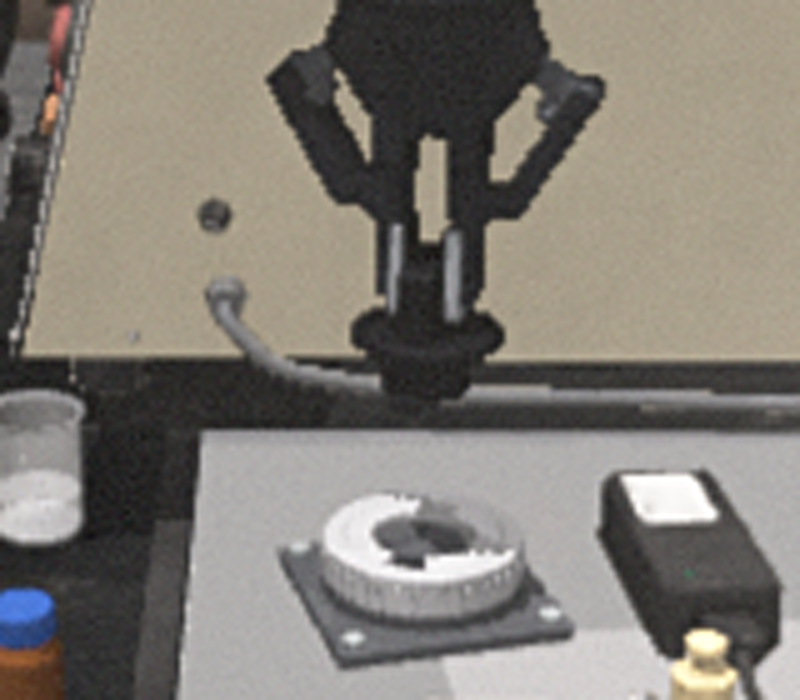

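```bash
python3 - <<'E'
from h import *
crop("pics/w2.png","pics/w2c.png",160,90,190,140,4)
E
```

```text
(no output)
```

View pics/w2c.png

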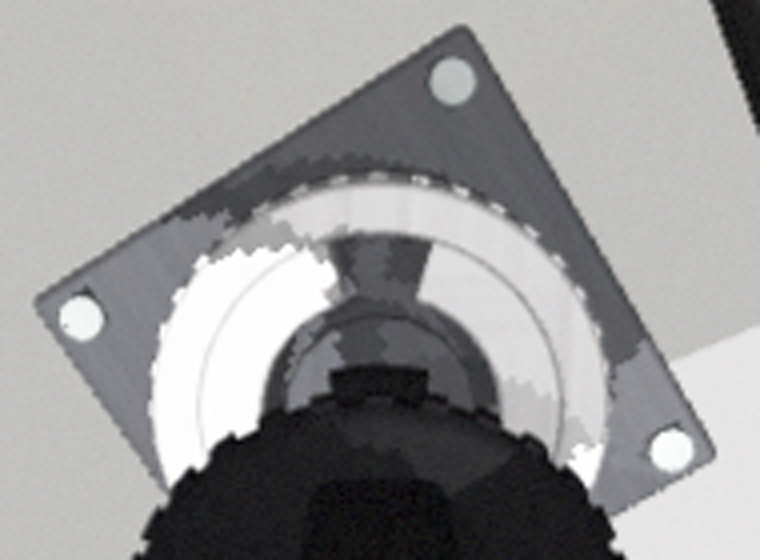

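```bash
python3 - <<'E'
from h import *
f=np.load("pics/w2.npz");k=(f['k'],f['D'],f['E'])
px=lambda p:(np.array(p,float)+.5)/4-.5+[160,90]
P=ray("w",px([(380,182),(152,400),(608,400),(332,233),(433,241),(270,400),(497,400)]),.039,k);print(P.round(4))
m=(P[3]+P[4])/2;b=np.array([.53,.848,0])
print("centre from edge",P[0]-b*.0415,"from slot",m-b*.031,"width mids",(P[1]+P[2])/2,(P[5]+P[6])/2)
# circle fit to outer edge points
Q=P[[0,1,2]][:,:2]
A=np.c_[2*Q,np.ones(3)];c=np.linalg.solve(A,(Q**2).sum(1));print(c[:2],np.sqrt(c[2]+c[:2]@c[:2]))
print("slot ang about TCP est", np.degrees(np.arctan2(m[1]+.1279,m[0]-.6231)),np.degrees(np.arctan2(m[1]-c[1],m[0]-c[0])))
L=ray("w",px([(330,370),(428,370)]),.1123,k);print("lug",L, L.mean(0))
E
```

```text
[[ 0.6463 -0.0908  0.039 ]
 [ 0.5906 -0.1022  0.039 ]
 [ 0.6607 -0.1458  0.039 ]
 [ 0.6345 -0.0939  0.039 ]
 [ 0.6488 -0.1045  0.039 ]
 [ 0.6087 -0.1135  0.039 ]
 [ 0.6436 -0.1352  0.039 ]]
centre from edge [ 0.62433772 -0.12603364  0.039     ] from slot [ 0.62522713 -0.12547056  0.039     ] width mids [ 0.62564511 -0.12400506  0.039     ] [ 0.62619051 -0.1243445   0.039     ]
[ 0.6244504  -0.12592361] 0.04134707304638424
slot ang about TCP est 57.12956459128142 57.24042796710322
lug [[ 0.63257567 -0.1013036   0.1123    ]
 [ 0.64301831 -0.10780698  0.1123    ]] [ 0.63779699 -0.10455529  0.1123    ]
```

Call:
jog_arm(commands=[1.5,0,-0.15,0,0,0,1.5,0,0,0,0,0,1.5,0,0,0,0,0,1.0,0,0,0,0,0,0.5,0,0,0,0,0,0,0,0,0,0,0,0,0,0,0,0,0])

```text
clock: 6.02
position: [0.6244, -0.1268, 0.0904]
ee_rot: [-2.401, 1.571, 1.756]
contact_force: [0.5, 0.1, -0.6]
opening: 0.0148
```

```bash
python3 - <<'E'
from h import *
k=K("wrist");p,d=bot.read_camera("wrist");cv2.imwrite("pics/w3.png",p[:,:,::-1])
crop("pics/w3.png","pics/w3c.png",160,120,190,140,4)
p,d=bot.read_camera("side");cv2.imwrite("pics/side3.png",p[:,:,::-1]);crop("pics/side3.png","pics/side3c.png",230,130,100,85,8)
E
```

```text
(no output)
```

View pics/w3c.png

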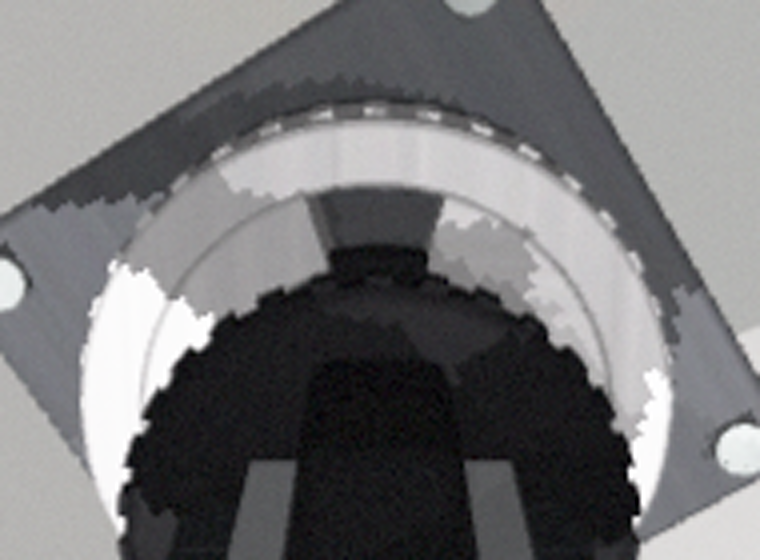

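View pics/side3c.png

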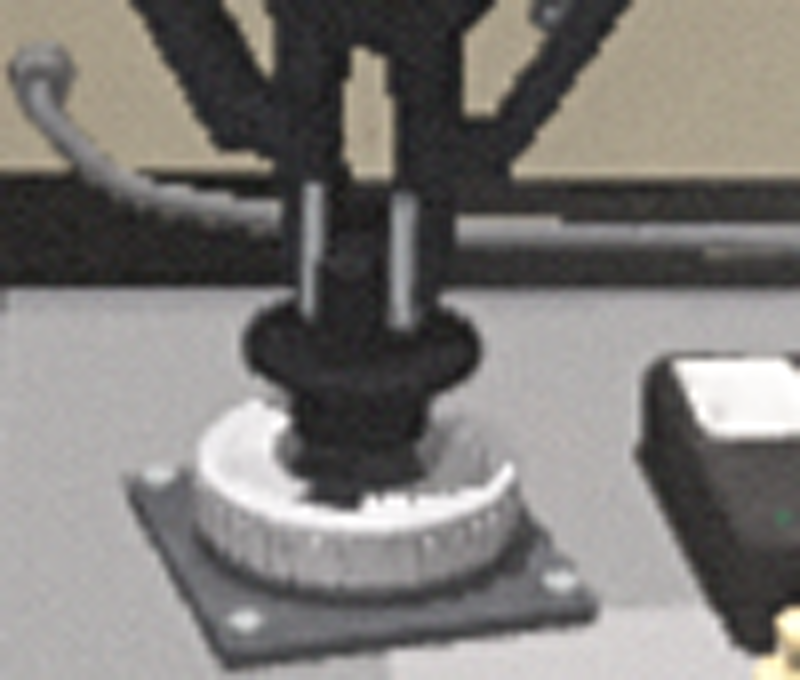

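The lug (centre column 380 in the crop) lies in the middle of the slot (321–443). I'll go down slowly, feeling for contact.

Call:
jog_arm(commands=[0.3,0,0,0,0,0,0.3,0,0,0,0,0,0.2,0,0,0,0,0,0.15,0,0,0,0,0,0.1,0,0,0,0,0,0,0,0,0,0,0])

```text
clock: 6.62
position: [0.6241, -0.1267, 0.0796]
ee_rot: [-1.563, 1.57, 2.595]
contact_force: [-1.3, 0.8, -0.6]
opening: 0.0151
```

Call:
jog_arm(commands=[0.1,0,0,0,0,0,0.1,0,0,0,0,0,0,0,0,0,0,0])

```text
clock: 6.87
position: [0.6242, -0.1267, 0.0778]
ee_rot: [-2.151, 1.571, 2.006]
contact_force: [-0.3, 1.0, 1.3]
opening: 0.0147
```

Call:
jog_arm(commands=[0.15,0,0,0,0,0,0.15,0,0,0,0,0,0.15,0,0,0,0,0,0,0,0,0,0,0])

```text
clock: 7.2
position: [0.6243, -0.1267, 0.0733]
ee_rot: [2.683, 1.571, 0.558]
contact_force: [-0.5, 1.3, 3.1]
opening: 0.0149
```

Call:
jog_arm(commands=[0.15,0,0,0,0,0,0.15,0,0,0,0,0,0.15,0,0,0,0,0,0,0,0,0,0,0])

```text
clock: 7.53
position: [0.6243, -0.1267, 0.0688]
ee_rot: [2.526, 1.571, 0.4]
contact_force: [-0.9, 0.2, 5.3]
opening: 0.015
```

Call:
jog_arm(commands=[0.1,0,0,0,0,0,0.1,0,0,0,0,0,0.04,0,0,0,0,0,0,0,0,0,0,0,0,0,0,0,0,0])

```text
clock: 7.95
position: [0.6243, -0.1267, 0.0668]
ee_rot: [2.276, 1.571, 0.151]
contact_force: [-2.5, 0.7, 7.8]
opening: 0.0148
```

Call:
jog_arm(commands=[0,0,0,0.08,0,0,0,0,0,0.08,0,0,0,0,0,0.08,0,0,0,0,0,0,0,0])

```text
clock: 8.28
position: [0.6255, -0.1272, 0.0672]
ee_rot: [2.057, 1.568, -0.313]
contact_force: [0.2, 0.2, 6.3]
opening: 0.0148
```

```bash
cat > st.py <<'E'
from h import *
from scipy.spatial.transform import Rotation as Rn
s=bot.sense();R=Rn.from_euler('xyz',s['ee_rot']).as_matrix()
print("yaw y",np.degrees(np.arctan2(R[1,1],R[0,1])),s['position'].round(4),s['contact_force'].round(2),s['ft_torque'].round(3))
E
python3 st.py
```

```text
yaw y -45.79155426195504 [ 0.6255 -0.1272  0.0672] [0.17 0.15 6.31] [-0.034  0.057 -0.008]
```

Call:
jog_arm(commands=[0.03,0,0,0.1,0,0,0,0,0,0.1,0,0,0,0,0,0.1,0,0,0,0,0,0.1,0,0,0,0,0,0.1,0,0,0,0,0,0.1,0,0,0,0,0,0,0,0])

```text
clock: 8.87
position: [0.6259, -0.1276, 0.0671]
ee_rot: [2.548, 1.567, -0.423]
contact_force: [-0.0, -0.1, 6.6]
opening: 0.0147
```

```bash
python3 st.py
```

```text
yaw y -80.22210240113053 [ 0.6259 -0.1276  0.0671] [-0.   -0.06  6.63] [-0.193  0.05  -0.018]
```

Call:
jog_arm(commands=[0,0,0,0.1,0,0,0,0,0,0.1,0,0,0,0,0,0.1,0,0,0,0,0,0.1,0,0,0,0,0,0.08,0,0,0,0,0,0.06,0,0,0,0,0,0,0,0])

```text
clock: 9.45
position: [0.6257, -0.1277, 0.0671]
ee_rot: [3.006, 1.567, -0.503]
contact_force: [-1.4, -1.0, 7.7]
opening: 0.0148
```

```bash
python3 st.py; python3 - <<'E'
from h import *
p,d=bot.read_camera("wrist");cv2.imwrite("pics/w4.png",p[:,:,::-1])
E
```

```text
yaw y -111.04258324844626 [ 0.6257 -0.1277  0.0671] [-1.39 -1.04  7.68] [-0.273  0.139  0.005]
```

View pics/w4.png

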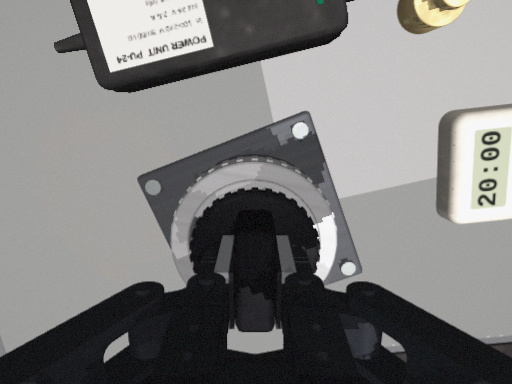

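Call:
jog_arm(commands=[0,0,0,0.02,0,0,-0.1,0,0,0,0,0,-0.1,0,0,0,0,0,-0.1,0,0,0,0,0,0,0,0,0,0,0])

```text
clock: 9.92
position: [0.6257, -0.1277, 0.07]
ee_rot: [3.035, 1.567, -0.491]
contact_force: [0.7, -2.3, 5.1]
opening: 0.0149
```

```bash
python3 st.py
```

```text
yaw y -112.00294441352585 [ 0.6257 -0.1277  0.07  ] [ 0.67 -2.25  5.07] [-0.328  0.018  0.034]
```

Call:
jog_arm(commands=[-0.1,0,0,0,0,0,-0.1,0,0,0,0,0,0,0,0,0,0,0])

```text
clock: 10.17
position: [0.6256, -0.1276, 0.0718]
ee_rot: [3.065, 1.568, -0.461]
contact_force: [2.3, -2.5, 5.0]
opening: 0.0146
```

Call:
jog_arm(commands=[-0.08,0,0,0,0,0,-0.04,0,0,0,0,0,0,0,0,0,0,0])

```text
clock: 10.42
position: [0.6248, -0.1268, 0.0724]
ee_rot: [-2.8, 1.57, -0.042]
contact_force: [2.4, -2.4, 4.0]
opening: 0.0146
```

Call:
jog_arm(commands=[-0.1,0,0,0,0,0,0,0,0,0,0,0])

```text
clock: 10.58
position: [0.6246, -0.1267, 0.0726]
ee_rot: [-2.43, 1.57, 0.327]
contact_force: [4.2, -1.9, -1.9]
opening: 0.0149
```

```bash
python3 st.py
```

```text
yaw y -112.01555705175826 [ 0.6246 -0.1267  0.0726] [ 4.24 -1.94 -1.9 ] [-0.426 -0.745 -0.024]
```

Call:
jog_arm(commands=[0.08,0,0,0,0,0,0,0,0,0,0,0])

```text
clock: 10.75
position: [0.6242, -0.1265, 0.0723]
ee_rot: [-0.791, 1.57, 1.966]
contact_force: [2.4, -0.8, 3.3]
opening: 0.0148
```

Call:
jog_arm(commands=[0,0,0,0,0,0,0,0,0,0,0,0,0,0,0,0,0,0,0,0,0,0,0,0,0,0,0,0,0,0,0,0,0,0,0,0], claw=0)

```text
clock: 11.25
position: [0.6239, -0.1266, 0.0723]
ee_rot: [-0.068, 1.57, 2.69]
contact_force: [-0.4, -0.0, -0.2]
opening: 0.0428
```

Call:
jog_arm(commands=[-1,0,0,0,0,0,-1.5,0,0,0,0,0,-2,0,0,0,0,0,-2.5,0,0,0,0,0,-2.5,0,0,0,0,0,-2.5,0,0,0,0,0,0,0,0,0,0,0,0,0,0,0,0,0])

```text
clock: 11.92
position: [0.6255, -0.1271, 0.1952]
ee_rot: [-3.04, 1.566, -0.283]
contact_force: [-0.5, 0.0, -0.0]
opening: 0.0427
```

```bash
python3 - <<'E'
from h import *
k=K("wrist");p,d=bot.read_camera("wrist");cv2.imwrite("pics/w5.png",p[:,:,::-1]);np.savez("pics/w5.npz",d=d,E=k[2],k=k[0],D=k[1])
p,d=bot.read_camera("side");cv2.imwrite("pics/side5.png",p[:,:,::-1]);crop("pics/side5.png","pics/side5c.png",230,130,100,85,8)
E
```

```text
(no output)
```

View pics/w5.png

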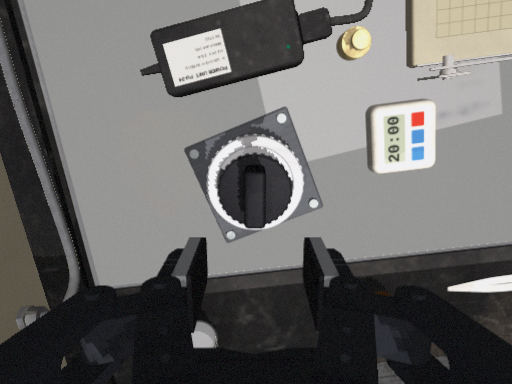

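View pics/side5c.png

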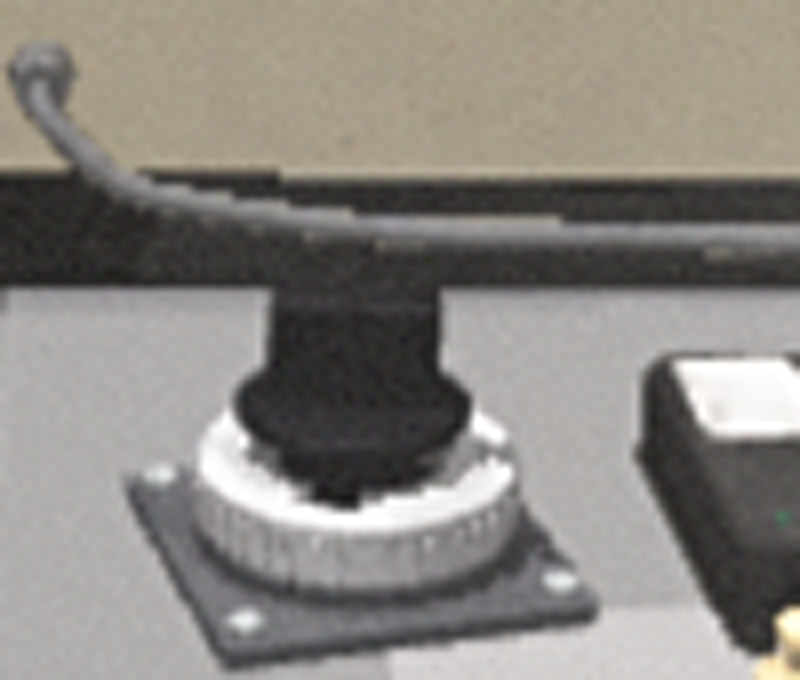

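The cap stays down in the cell with its bar at (255,195), and the bystanders in view look untouched. I'll check the cap's height and tilt from depth.

```bash
python3 - <<'E'
from h import *
f=np.load("pics/w5.npz");d=f['d'];k=(f['k'],f['D'],f['E'])
def h(u,v,d=d,k=k,r=1):
    E=k[2];g=[(u+i,v+j) for i in range(-r,r+1) for j in range(-r,r+1)]
    q=cv2.undistortPoints(np.array(g,float).reshape(-1,1,2),k[0],k[1]).reshape(-1,2);z=np.array([d[b,a] for a,b in g])
    return np.median((np.c_[q,np.ones(len(q))]*z[:,None]-E[:3,3])@E[:3,:3],0).round(4)
for n,u,v in [("bar",255,178),("bar",255,195),("bar",255,215),("collarL",232,190),("collarR",280,190),("rim",214,190),("rim",297,190),("bench",330,230)]: print(n,h(u,v,r=2))
crop("pics/w5.png","pics/w5c.png",180,100,150,145,5)
p,d2=bot.read_camera("top");cv2.imwrite("pics/top5.png",p[:,:,::-1])
E
python3 st.py
```

```text
bar [ 0.6384 -0.1322  0.0852]
bar [ 0.6267 -0.1275  0.0854]
bar [ 0.6127 -0.1218  0.0857]
collarL [ 0.6304 -0.1088  0.0563]
collarR [ 0.6159 -0.1449  0.0565]
rim [ 0.6325 -0.0918  0.0393]
rim [ 0.606  -0.1579  0.0397]
bench [ 0.5465 -0.1747  0.0072]
yaw y -112.01522114117394 [ 0.6233 -0.1265  0.1916] [-0.15  0.36 -0.95] [-0.058 -0.031  0.058]
```

View pics/w5c.png

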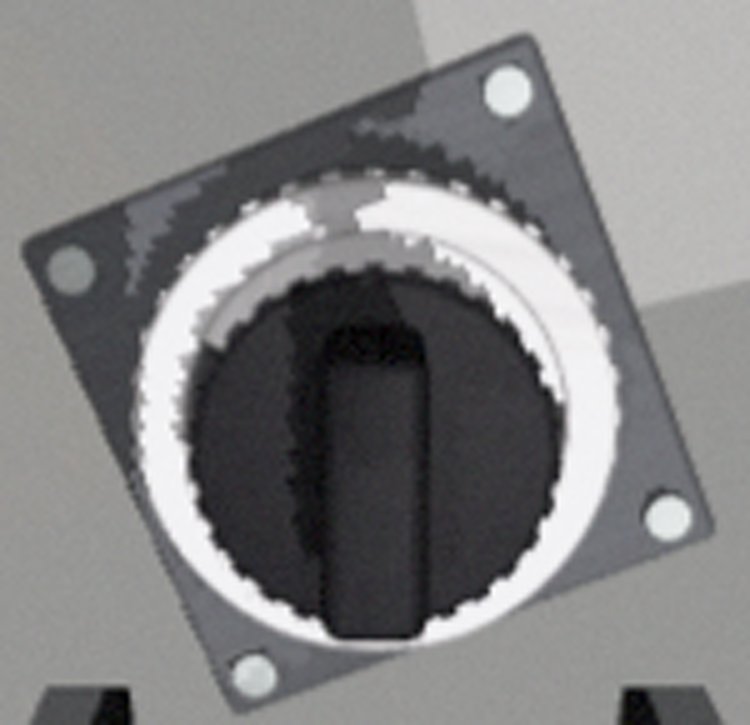

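View pics/top5.png

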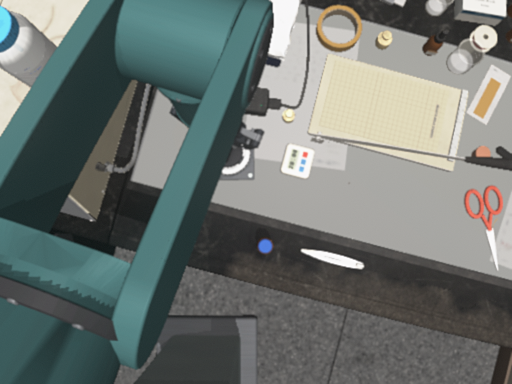

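```bash
python3 -c "
from cell import bot
print(bot.job_done())"
```

```text
the job is handed in; nothing more can be done
None
```

The cap is locked in the cell, let go, and the job is handed in; no verdict was reported, so this rests on my own checks. I gripped the cap by its bar and aligned its lugs with the slots by eye. I then pushed it down against the spring, turned it 80° clockwise and let it rise into the notches. The whole job took about 12 s.

- **Locked height:** before I let go, a gentle upward pull was blocked. Afterwards the depth picture put the cap's underside at about 22 mm above the cell's underside, where 20 to 24 mm is wanted.
- **Fit:** the cap stands level to well under 1°, and its bar centre is within about 2 mm of the cell's axis.
- **Force:** the wrist force readings stayed below about 10 N throughout. They came only at the end of each move, and I had no direct reading of the cap-to-cell force.
- **Bystanders:** the vial, timer and tweezers look unmoved in the last top picture. The arm hid the beaker in that picture, and I never checked the brass weight specifically. The arm's path stayed clear of where the beaker stands, and no reading suggested it had touched anything.
- **Disagreement:** the two cameras put the cell's centre about 2 mm apart. I used a point near the wrist camera's value, and the lugs went through the slots with no sideways force above about 1.5 N.

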